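Pack the silver ring stands in the round tin

ROBOT

A 6-joint arm with a two-finger parallel gripper is mounted at the origin on the work surface. World frame = base frame: x ahead of the robot, y to its left, z up, the work surface at z = 0. Lengths are in m, angles in rad, forces in N, time in s.
With the tool pointing down it reaches from about 0.3 to 0.775 m from the base axis. Payload 14.6 kg.
Tool frame: the origin (TCP) lies at the very end of the fingers, on their centre line; the grasp point (between the pads) lies 19 mm behind it; z points along the fingers, y is the line along which they close (so a half turn about z gives the same grasp; the last joint's range is limited). The gripper opens to 94 mm and grips with 3 to 60 N. Pads are 16 mm wide; open, the fingers measure 119 mm over their backs; the gripper's body (75 mm by 177 mm) begins 78 mm behind the grasp point.
Start: joints at [-1.221, 0.3, 1.521, -0, 1.321, -0.067], TCP at [0.223, -0.503, 0.177] pointing down, gripper open.
Joint ranges: [-3.03, 3.03], [-0.79, 2.21], [0.23, 2.52], [-1.04, 4.18], [0, 3.07], [-2.55, 2.55]. Speed limits (rad/s): [2.22, 2.22, 2.57, 3.14, 3.14, 3.14].

INTERFACE

Orientations are given as [roll, pitch, yaw] about the fixed x, y, z axes, in that order (R = Rz(yaw) Ry(pitch) Rx(roll)).
In Python, from station import ctrl gives the robot as it stands.
- The arm moves only by the tool carry_out, never from a script. Its argument "motion" is text: rows parted by semicolons, each of 7 numbers parted by spaces: the shift along the world's x, y, z in m, then the turn, a rotation vector about the world's x, y, z in degrees, then the closure in counts, from 0 (fully open) to 255 (shut). In form: dx dy dz wx wy wz hand; .... A call has 1 to 20 rows; each row shifts and turns the commanded pose from where the row before left it; what a row does not reach is not made up. A row lasts 1/12 s, in which the tool goes at most 41.7 mm and 7.16 degrees, less where a joint would pass 70% of its speed; a pose out of reach is approached as far as the arm can. A call is refused whole if a number of a shift passes 0.0417 or a number of a turn 7.16, either way. A call with a gripper value outside its range is refused whole. The fingers move at their own pace and stop on an object; "grip_force" is the grip in N (left out, the last holds). Time passes only in rows, so rows that do not move let the fingers close. It gives the time, the measured TCP pose, the force, the opening and the grip force at its end, in the units of the state.
- ctrl.get_obs(): the state, without advancing time (a new reading comes with each control period).
- ctrl.camera(name): name is "scene" or "top"; returns a dict with "pixels" (384x512x3 uint8, red, green, blue), "range_z" (384x512 float32, m along the optical axis (not along the pixel's ray), 0 where there is no reading), "K" (3x3 intrinsics, pixels), "position" and "attitude" of the camera in the world. Camera axes: x right, y up, looking along -z (the intrinsics and any distortion apply to the point x, -y, -z); pixel columns grow to the right and rows downward; lengths in m; the calibration is good to about 2 mm. A picture is of the moment at which its call begins.
- ctrl.hand_in(): hands the job in; it is judged then, once.
The state is a dict: "time_s": time; "qpos": joint angles; "joint_vel": joint speeds; "tau": joint torques, N m; "ee_pos": TCP position; "eef_rot": TCP orientation; "force": force on the tool from outside, world axes, zero at the start; "moment": the same for the moment, N m; "grip_width": finger opening in m; "grip_force": force on a finger pad.
Only numpy, scipy, OpenCV 4.12 (cv2) and the standard library are available. Lean on these libraries where they do the work, as an engineer would, in place of code of your own. Each camera call takes 0.05 s, during which the arm holds its last target. There are 200 camera calls.

TASK

Pack all seven silver ring stands into the round blue tin, one in the middle and six around it, each standing flat on the tin's floor. The gold one in the tin does not belong there: take it out and let it go on the upper half of the sloped glass display, so that it slides down by itself and comes to rest upright on the glass against the stop. Leave the loupe, the bottle, the ring box and the brush where they are.

Things in the scene. Friction and masses are not known exactly. Their poses are not given: they have to be found in the camera images.
- tin: round navy-blue open tin, fixed to the counter: inside diameter 186 mm, outside 194 mm, wall top 28 mm above the counter, floor 4 mm. Origin: centre of its underside. It takes exactly seven stands flat on its floor, one in the middle and six around it, neighbours about 61 mm apart centre to centre, some 3 mm of play each
- tin_floor (a point): centre of the tin's inner floor, z up. At the start six stands are in the tin in that pattern, turned by any angle: five silver, and the gold one at any place, the middle included; one place of the outer ring is empty. They stand loose and can be nudged a little
- gold: the one gold (brass) stand, same shape, size and weight as the silver ones (base 58 mm in diameter and 18 mm high, post 14 mm in diameter, 62 mm high in all), with a silver ring round its post's foot. Origin: centre of the underside, z up along the post. At the start it stands in the tin.
- silver1: silver ring stand: round base 58 mm in diameter, 18 mm high (lower edge bevelled 4.5 x 6 mm); upright post in its middle, 14 mm in diameter, top 62 mm above the underside; a gold ring fixed round the post's foot, 5 mm high. About 0.15 kg. Origin: centre of the underside, z up. Grip the post: packed bases leave no room for fingers, but above 27 mm there are only posts. Starts in the tin.
- silver2: silver ring stand: round base 58 mm in diameter, 18 mm high (lower edge bevelled 4.5 x 6 mm); upright post in its middle, 14 mm in diameter, top 62 mm above the underside; a gold ring fixed round the post's foot, 5 mm high. About 0.15 kg. Origin: centre of the underside, z up. Grip the post: packed bases leave no room for fingers, but above 27 mm there are only posts. Starts in the tin.
- silver3: silver ring stand: round base 58 mm in diameter, 18 mm high (lower edge bevelled 4.5 x 6 mm); upright post in its middle, 14 mm in diameter, top 62 mm above the underside; a gold ring fixed round the post's foot, 5 mm high. About 0.15 kg. Origin: centre of the underside, z up. Grip the post: packed bases leave no room for fingers, but above 27 mm there are only posts. Starts in the tin.
- silver4: silver ring stand: round base 58 mm in diameter, 18 mm high (lower edge bevelled 4.5 x 6 mm); upright post in its middle, 14 mm in diameter, top 62 mm above the underside; a gold ring fixed round the post's foot, 5 mm high. About 0.15 kg. Origin: centre of the underside, z up. Grip the post: packed bases leave no room for fingers, but above 27 mm there are only posts. Starts in the tin.
- silver5: silver ring stand: round base 58 mm in diameter, 18 mm high (lower edge bevelled 4.5 x 6 mm); upright post in its middle, 14 mm in diameter, top 62 mm above the underside; a gold ring fixed round the post's foot, 5 mm high. About 0.15 kg. Origin: centre of the underside, z up. Grip the post: packed bases leave no room for fingers, but above 27 mm there are only posts. Starts in the tin.
- silver6: silver ring stand: round base 58 mm in diameter, 18 mm high (lower edge bevelled 4.5 x 6 mm); upright post in its middle, 14 mm in diameter, top 62 mm above the underside; a gold ring fixed round the post's foot, 5 mm high. About 0.15 kg. Origin: centre of the underside, z up. Grip the post: packed bases leave no room for fingers, but above 27 mm there are only posts. Starts on the counter.
- silver7: silver ring stand: round base 58 mm in diameter, 18 mm high (lower edge bevelled 4.5 x 6 mm); upright post in its middle, 14 mm in diameter, top 62 mm above the underside; a gold ring fixed round the post's foot, 5 mm high. About 0.15 kg. Origin: centre of the underside, z up. Grip the post: packed bases leave no room for fingers, but above 27 mm there are only posts. Starts on the counter.
- deck: pale sloped deck of the small fixed display right of the tin, 210 x 88 mm. Origin: middle of its top face, 62 mm above the counter; x down the slope (27 degrees, away from the robot), y across, z out of the deck. Green glass rails 12 mm high leave a lane 72 mm wide; a glass stop 16 mm high closes the low end. Slippery: a stand let go on it slides to the stop within a second
- high_spot (a point): a point on the deck's top face on its middle line, 55 mm up the slope from the deck's origin: a good place to let the gold stand go (centre of its underside), tilted with the deck or nearly so
- rest_spot (a point): a point on the deck's top face on its middle line, 68 mm down the slope from the deck's origin: where the centre of a stand's underside rests against the stop
- loupe: bystander: black and steel eye loupe, a cylinder 32 mm in diameter and 32 mm high. Origin: centre of the underside
- polish: bystander: small amber bottle, 38 mm in diameter and 75 mm high. Origin: centre of the underside
- ring_box: bystander: dark red ring box, 50 x 50 x 32 mm. Origin: centre of the underside
- brush: bystander: brush lying near the robot, 160 mm long
There are look-alikes about, which are no part of the job. What is shaped like the silver1 but green or pink is not meant.

How it is judged:
By the outcome, as a careful person would: the job done as asked, in the order asked, and still so for the second after the job is handed in, with the robot touching nothing.
It also fails if it takes over 72 s, if anything falls off the work surface, if the arm or the gripper's body presses on something with over 40 N, if the wrist force passes 120 N, or if a joint passes its speed limit or range.

## Working session

There is one attempt and no reset: what is moved stays moved. The work goes in short steps, Python scripts to look and compute and a tool call to move; the robot and the scene stay as the last step left them, time stands still between calls to the robot, and variables do not carry over. Pictures are saved under pics/ and viewed, at most 10 in all, crops included, and the job is handed in when it is done.

Besides the shell and the picture viewer there is one more tool, called after "Call:" as name(argument=value, ...) on one line, values as JSON. carry_out: Moves the arm, as the interface text tells. Its arguments: {"type":"object","properties":{"motion":{"type":"string"},"grip_force":{"type":"number"}},"required":["motion"]}

```bash
mkdir -p pics; ls
cat > h.py <<'E'
from station import ctrl
import numpy as np, cv2
from scipy.spatial.transform import Rotation as R
def att(c):
    a=np.array(c["attitude"],float)
    if a.shape==(3,3): return a
    if a.size==4: return R.from_quat(a).as_matrix()
    return R.from_euler('xyz',a).as_matrix()
def ray(c,u,v):
    K=c["K"]; d=np.array([(u-K[0,2])/K[0,0],-(v-K[1,2])/K[1,1],-1.])
    return np.array(c["position"]),att(c)@d
def plane(c,u,v,z):
    p,d=ray(c,u,v); return p+d*(z-p[2])/d[2]
def cloud(c):
    K=c["K"];h,w=c["range_z"].shape;u,v=np.meshgrid(np.arange(w),np.arange(h));r=c["range_z"]
    P=np.stack([(u-K[0,2])/K[0,0]*r,-(v-K[1,2])/K[1,1]*r,-r],-1)
    return P@att(c).T+np.array(c["position"])
def save(n,im): cv2.imwrite("pics/"+n,im[...,::-1])
E
python3 - <<'E'
from h import *
a=ctrl.camera("top");b=ctrl.camera("scene")
for c in(a,b): print({k:(v if k not in("pixels","range_z") else v.shape) for k,v in c.items()})
save("t0.png",cv2.resize(a["pixels"],(800,600)));save("s0.png",cv2.resize(b["pixels"],(800,600)))
print(ctrl.get_obs())
E
```

```text
pics
{'pixels': (384, 512, 3), 'range_z': (384, 512), 'K': array([[445.39002672,   0.        , 249.39640141],
       [  0.        , 445.39002672, 187.09051291],
       [  0.        ,   0.        ,   1.        ]]), 'position': array([0.29969038, 0.02937792, 1.23511197]), 'attitude': array([ 0.23530472,  0.00490634, -1.51923441])}
{'pixels': (384, 512, 3), 'range_z': (384, 512), 'K': array([[422.82077074,   0.        , 255.64602815],
       [  0.        , 422.82077074, 189.66568731],
       [  0.        ,   0.        ,   1.        ]]), 'position': array([0.92884589, 0.68502568, 0.70175581]), 'attitude': array([ 8.89714567e-01, -1.18983504e-03,  2.62669870e+00])}
{'time_s': 0.1, 'qpos': array([-1.22061280e+00,  3.00416424e-01,  1.52148139e+00, -2.27990562e-05,
        1.32071377e+00, -6.65877943e-02]), 'joint_vel': array([-0.00052858, -0.00037577, -0.00240722,  0.00037682, -0.00047147,
       -0.00040674]), 'tau': array([ 2.21737464e-03, -5.32644582e+01, -3.53281903e+01,  7.10275839e-02,
        2.35299126e-02, -6.33047534e-05]), 'ee_pos': array([ 0.22255607, -0.50268338,  0.17695851]), 'eef_rot': array([-3.14057451e+00, -4.57630054e-05,  4.16776954e-01]), 'force': array([-0.53993169, -0.34577494,  0.06936205]), 'moment': array([-0.02064459, -0.01449053, -0.03935588]), 'grip_force': 0.0, 'grip_width': 0.09390457806741156}
```

View pics/t0.png

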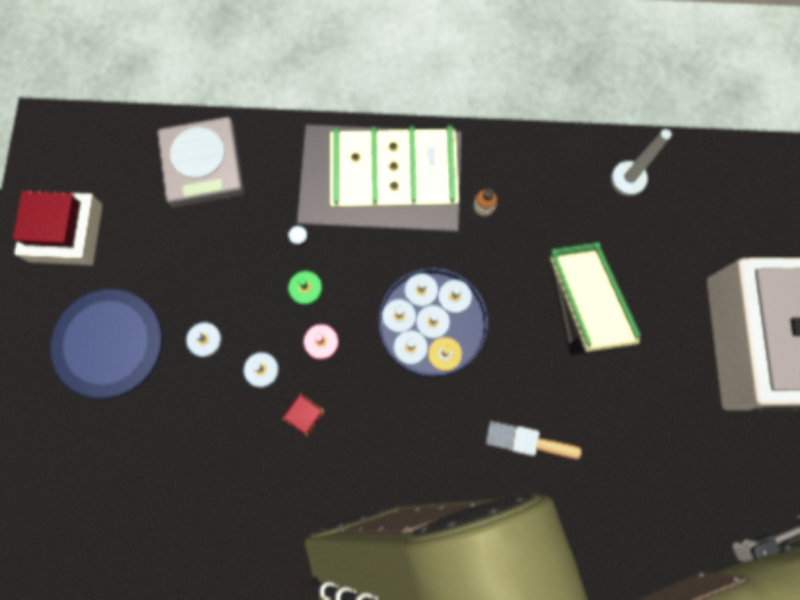

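View pics/s0.png

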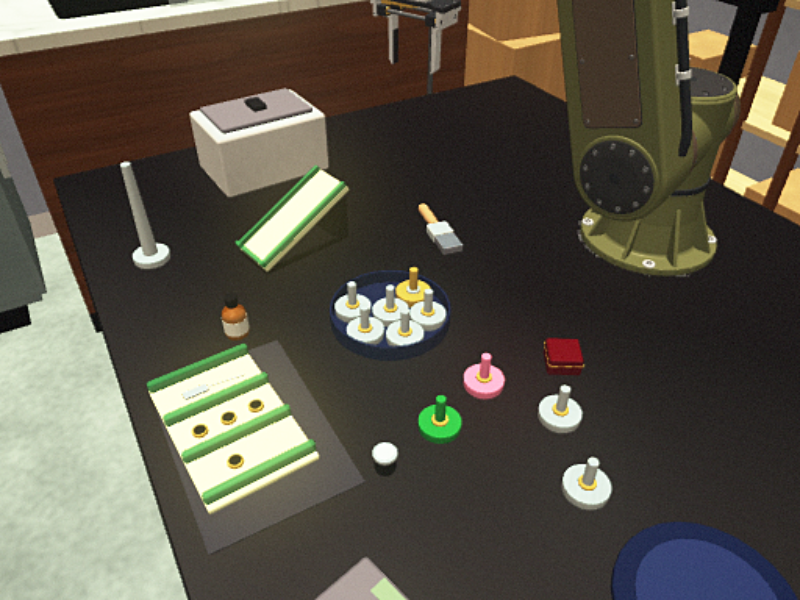

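Top view (800×600 picture): the stocked tin is at (433,321). The gold stand is in its outer ring at (445,353), and the gap is next to it at (466,327). The loose silver stands are at (203,339) and (261,369). The green (305,287), the pink (321,341), the second flat blue tin (105,343) and the tall pole (630,177) are look-alikes. The sloped display is at (595,297), with its high end toward the robot.

```bash
cat >> h.py <<'E'
def posts(c,zlo,zhi,box):
    P=cloud(c);m=((P[...,2]>zlo)&(P[...,2]<zhi)&(c["range_z"]>0)&(P[...,0]>box[0])&(P[...,0]<box[1])&(P[...,1]>box[2])&(P[...,1]<box[3])).astype(np.uint8)
    n,l,s,ce=cv2.connectedComponentsWithStats(m)
    return [(P[l==i].mean(0).round(4).tolist(),int(s[i,4]),ce[i].round(1).tolist(),np.median(c["pixels"][l==i],0).astype(int).tolist()) for i in range(1,n) if s[i,4]>=5]
E
python3 - <<'E'
from h import *
for n in("top","scene"):
    c=ctrl.camera(n);print(n)
    for z in((.05,.075),): 
        for p in posts(c,*z,(.2,.75,-.35,.6)): print(z,p)
c=ctrl.camera("top")
P=cloud(c)
for u,v in((433,321),(466,320),(203,339),(595,297),(300,380),(610,340),(575,255)):
    print((u,v),P[int(v/1.5625),int(u/1.5625)].round(4))
g=cv2.resize(c["pixels"],None,fx=3,fy=3,interpolation=cv2.INTER_CUBIC)
h=cv2.HoughCircles(cv2.GaussianBlur(cv2.cvtColor(g,cv2.COLOR_RGB2GRAY),(0,0),2),cv2.HOUGH_GRADIENT,1,45,param1=80,param2=16,minRadius=28,maxRadius=37)[0]
h=[x for x in h if 330<x[0]<960 and 480<x[1]<780]
for x,y,r in h: 
    u,v=(x+.5)/3-.5,(y+.5)/3-.5
    z=.022 if u>235 else .018
    print("hough",round(u,1),round(v,1),round(r/3,1),plane(c,u,v,z).round(4),c["pixels"][int(v)+5,int(u)+4])
hsv=cv2.cvtColor(g,cv2.COLOR_RGB2HSV)
m=cv2.inRange(hsv,(105,60,45),(130,255,255))
cn,_=cv2.findContours(m,cv2.RETR_EXTERNAL,cv2.CHAIN_APPROX_NONE)
for k in cn:
    if cv2.contourArea(k)>3000:
        e=cv2.fitEllipse(cv2.convexHull(k)); print("blue",e, plane(c,(e[0][0]+.5)/3-.5,(e[0][1]+.5)/3-.5,.028))
E
```

```text
top
(0.05, 0.075) ([0.5968, -0.2991, 0.0625], 551, [378.6, 187.5], [255, 254, 229])
(0.05, 0.075) ([0.5917, 0.2036, 0.0611], 24, [193.1, 180.3], [101, 221, 111])
(0.05, 0.075) ([0.5954, -0.0053, 0.0644], 25, [269.9, 182.4], [214, 225, 226])
(0.05, 0.075) ([0.6148, -0.2712, 0.0523], 5, [367.2, 181.4], [255, 254, 229])
(0.05, 0.075) ([0.5871, -0.0652, 0.0636], 27, [291.9, 186.6], [205, 218, 222])
(0.05, 0.075) ([0.5465, 0.0324, 0.063], 28, [255.1, 199.5], [212, 222, 225])
(0.05, 0.075) ([0.5387, -0.0275, 0.0643], 26, [277.3, 203.4], [215, 224, 226])
(0.05, 0.075) ([0.4878, 0.3744, 0.0607], 28, [126.4, 214.8], [211, 224, 227])
(0.05, 0.075) ([0.4949, 0.1679, 0.0617], 24, [203.5, 216.0], [253, 214, 226])
(0.05, 0.075) ([0.5037, -0.2745, 0.063], 26, [369.9, 221.0], [19, 18, 19])
(0.05, 0.075) ([0.4915, 0.0093, 0.0639], 24, [262.8, 220.1], [221, 228, 229])
(0.05, 0.075) ([0.4834, -0.0509, 0.0639], 27, [285.4, 224.3], [228, 211, 118])
(0.05, 0.075) ([0.4399, 0.2686, 0.0606], 26, [164.0, 234.7], [215, 227, 231])
scene
(0.05, 0.075) ([0.5965, -0.2988, 0.0625], 509, [186.4, 138.2], [255, 254, 
[... 1314 characters left out ...]
2 10.6 [ 0.4846 -0.0515  0.022 ] [239 219 118]
hough 129.5 216.8 10.7 [0.4895 0.3777 0.018 ] [229 241 247]
hough 194.5 183.5 10.2 [0.5934 0.2054 0.018 ] [116 240 132]
hough 254.8 201.8 10.7 [0.5485 0.0331 0.022 ] [226 238 244]
hough 291.2 188.8 10.6 [ 0.5907 -0.0666  0.022 ] [231 242 248]
hough 276.5 205.2 10.2 [ 0.5421 -0.0274  0.022 ] [228 241 247]
hough 269.5 185.2 10.3 [ 0.5982 -0.0057  0.022 ] [229 241 247]
blue ((203.7158966064453, 659.4479370117188), (204.89646911621094, 224.42254638671875), 50.685462951660156) [0.47195779 0.54395231 0.028     ]
blue ((831.0511474609375, 618.3662109375), (210.52474975585938, 212.2388153076172), 117.70793151855469) [ 0.53922587 -0.02770167  0.028     ]
```

Run:
```python
from h import *
for n in("top","scene"):
    c=ctrl.camera(n);P=cloud(c)
    hsv=cv2.cvtColor(c["pixels"],cv2.COLOR_RGB2HSV)
    reg=(P[...,0]>.42)&(P[...,0]<.74)&(P[...,1]>-.4)&(P[...,1]<-.2)&(P[...,2]>.005)
    m=(reg&(hsv[...,1]<60)&(hsv[...,2]>170)).astype(np.uint8)
    k,l,s,ce=cv2.connectedComponentsWithStats(m);i=1+s[1:,4].argmax();m=cv2.erode((l==i).astype(np.uint8),np.ones((3,3)))
    Q=P[m>0];A=np.c_[Q[:,:2],np.ones(len(Q))]
    f=np.linalg.lstsq(A,Q[:,2],rcond=None)[0];nrm=np.array([-f[0],-f[1],1]);nrm/=np.linalg.norm(nrm)
    print(n,len(Q),"tilt",np.degrees(np.arccos(nrm[2])),"head",np.degrees(np.arctan2(nrm[1],nrm[0])),"res",(A@f-Q[:,2]).std())
    h=np.arctan2(nrm[1],nrm[0])
    dx=np.array([np.cos(h)*nrm[2],np.sin(h)*nrm[2],-np.hypot(*nrm[:2])]);dy=np.cross(nrm,dx)
    Q=P[(l==i)]
    # all pale pixels: lane center and ends
    a,b=Q@dx,Q@dy
    bins=np.digitize(a,np.linspace(a.min(),a.max(),9))
    mid=[(b[bins==j].min().round(4),b[bins==j].max().round(4)) for j in range(1,9)]
    print("x",a.min(),a.max(),"y",mid)
    aa,bb=(a.min()+a.max())/2,np.median([(p+q)/2 for p,q in mid])
    z62=(0.062-nrm[2]*(Q@nrm).mean()-dy[2]*bb)/dx[2]
    for t in(aa,z62): print("origin",dx*t+dy*bb+nrm*np.median(Q@nrm))
    print("dx",dx)
```

```text
top 1228 tilt 27.097658091448086 head 10.229086948086996 res 0.002095247110384548
x 0.3380100480605223 0.5430961336839957 y [(np.float64(-0.4391), np.float64(-0.3698)), (np.float64(-0.4381), np.float64(-0.3696)), (np.float64(-0.4392), np.float64(-0.3703)), (np.float64(-0.4382), np.float64(-0.3693)), (np.float64(-0.4376), np.float64(-0.3692)), (np.float64(-0.4356), np.float64(-0.3681)), (np.float64(-0.4363), np.float64(-0.367)), (np.float64(-0.4346), np.float64(-0.367))]
origin [ 0.59078021 -0.3034854   0.06375354]
origin [ 0.59414996 -0.30287732  0.06200148]
dx [ 0.87608171  0.15809118 -0.45550852]
scene 759 tilt 27.011311827280824 head 8.83886552888325 res 0.001747597867255323
x 0.35093583769591224 0.5509182141030683 y [(np.float64(-0.4292), np.float64(-0.3672)), (np.float64(-0.4283), np.float64(-0.3657)), (np.float64(-0.4261), np.float64(-0.3659)), (np.float64(-0.427), np.float64(-0.362)), (np.float64(-0.4271), np.float64(-0.3603)), (np.float64(-0.4259), np.float64(-0.3618)), (np.float64(-0.4224), np.float64(-0.3625)), (np.float64(-0.4227), np.float64(-0.3596))]
origin [ 0.59216869 -0.30682842  0.06248274]
origin [ 0.59316388 -0.30667366  0.06196932]
dx [ 0.88033668  0.13689485 -0.4541664 ]
```

Call:
carry_out(motion="0.0417 0.0417 0 0 0 0 100;0.0417 0.0417 0 0 0 0 100;0.0417 0.0417 0 0 0 0 100;0.0417 0.0417 0 0 0 0 130;0.0417 0.0417 0 0 0 0 150;0.03 0.0417 0 0 0 0 150;0.02 0.0417 0 0 0 0 150;0.003 0.0417 0 0 0 0 150;0 0.0417 0 0 0 0 150;0 0.0417 0 0 0 0 150;0 0.035 0 0 0 0 150;0 0 0 0 0 0 150")

```text
time_s: 1.35
ee_pos: [0.4151, -0.1199, 0.1777]
eef_rot: [-3.141, -0.001, 0.421]
force: [0.5, -0.7, -0.1]
grip_width: 0.0389
grip_force: 0.0
```

Call:
carry_out(motion="0.025 0.023 0 0 0 -6.5 150;0.025 0.023 0 0 0 -6.5 150;0.021 0.023 -0.02 0 0 0 150;0 0 -0.03 0 0 0 150;0 0 -0.02 0 0 0 150;0 0 0 0 0 0 150;0 0 0 0 0 0 150")

```text
time_s: 1.93
ee_pos: [0.4861, -0.0556, 0.1074]
eef_rot: [-3.141, 0.001, 0.19]
force: [0.7, 0.3, 0.1]
grip_width: 0.0389
grip_force: 0.0
```

Run:
```python
from h import *
c=ctrl.camera("scene");print(ctrl.get_obs()["ee_pos"])
save("s1.png",cv2.resize(c["pixels"][100:250,170:370],(800,600),interpolation=cv2.INTER_CUBIC))
```

```text
[ 0.48673475 -0.05577973  0.10850681]
```

View pics/s1.png

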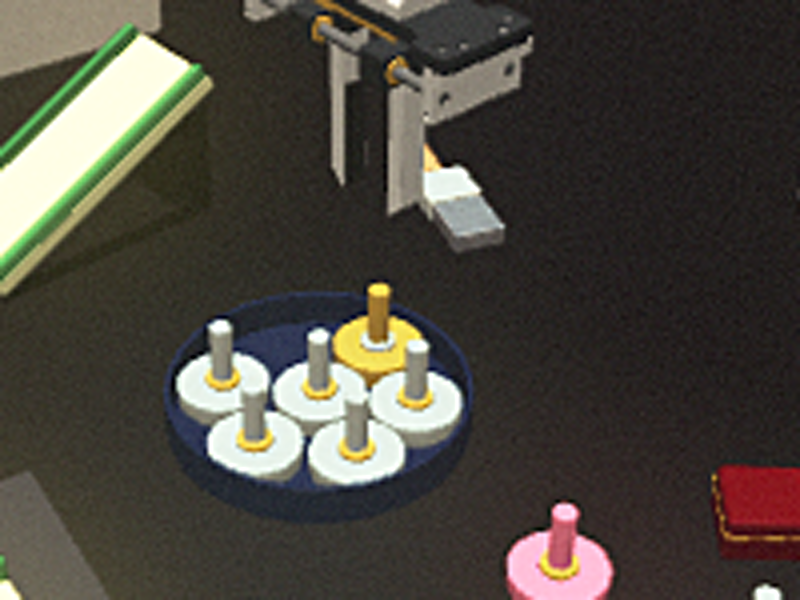

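The crop shows the gold stand, with its silver ring, at (377,320), right under the open fingers. The only other gold-coloured parts are the small rings on the silver stands. Descending to grip it.

Call:
carry_out(motion="0 0.004 -0.02 0 0 0 150;0 0 -0.025 0 0 0 150;0 0 -0.0265 0 0 0 150;0 0 0 0 0 0 150;0 0 0 0 0 0 255;0 0 0 0 0 0 255;0 0 0 0 0 0 255;0 0 0 0 0 0 255;0 0 0 0 0 0 255", grip_force=30)

```text
time_s: 2.73
ee_pos: [0.4872, -0.0515, 0.0374]
eef_rot: [3.141, -0.002, 0.19]
force: [-3.7, 3.8, 23.3]
grip_width: 0.009
grip_force: 16.3
```

Run:
```python
from h import *
c=ctrl.camera("scene");t=ctrl.camera("top");o=ctrl.get_obs();print({k:o[k] for k in("time_s","ee_pos","force","moment","grip_width","grip_force")})
a=cv2.resize(c["pixels"][120:240,190:330],(400,343),interpolation=cv2.INTER_CUBIC)
b=cv2.resize(t["pixels"][160:260,220:337],(400,343),interpolation=cv2.INTER_CUBIC)
save("s2.png",np.hstack([a,b]))
```

```text
{'time_s': 2.8333, 'ee_pos': array([ 0.48806302, -0.05154016,  0.03815995]), 'force': array([-0.40741881, -0.70251421, 14.20018656]), 'moment': array([-0.0704223 ,  0.10956962,  0.00724221]), 'grip_width': 0.0014919866814013289, 'grip_force': 7.200687259901315}
```

View pics/s2.png

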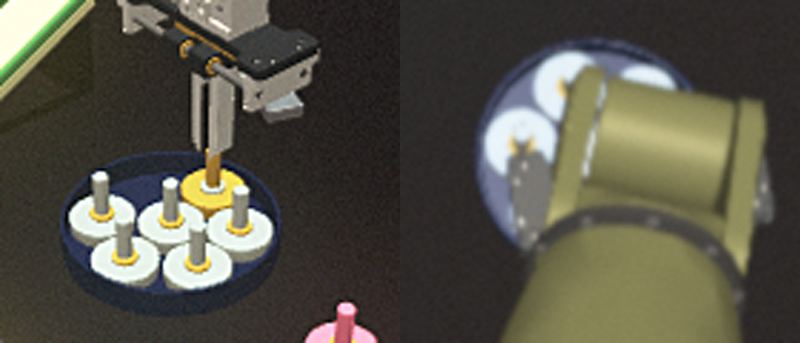

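Run:
```python
from h import *
c=ctrl.camera("scene")
def proj(p):
    q=att(c).T@(np.array(p)-c["position"]);K=c["K"];return (K[0,0]*q[0]/-q[2]+K[0,2],-K[1,1]*q[1]/-q[2]+K[1,2])
for p in([.488,-.0515,.038],[.486,-.051,.066],[.486,-.051,.022]):
    u,v=proj(p);print(p,(u,v),"crop",(u-190)/.35,(v-120)/.35)
o=ctrl.get_obs();print(o["time_s"],o["ee_pos"],o["force"],o["grip_width"],o["grip_force"],o["eef_rot"])
P=cloud(c);hsv=cv2.cvtColor(c["pixels"],cv2.COLOR_RGB2HSV)
for v in range(150,190,3): print(v,[(P[v,u]*1000).astype(int).tolist()+c["pixels"][v,u].tolist() for u in (260,264,268)])
```

```text
[0.488, -0.0515, 0.038] (np.float64(263.5213872489862), np.float64(180.0689025125643)) crop 210.06110642567478 171.62543575018375
[0.486, -0.051, 0.066] (np.float64(264.4485495169354), np.float64(171.16109322867598)) crop 212.71014147695823 146.17455208193138
[0.486, -0.051, 0.022] (np.float64(264.2056517891153), np.float64(184.8273260494269)) crop 212.0161479689008 185.2209315697911
2.8833 [ 0.48808109 -0.05159806  0.03817304] [ 0.07994847  1.6784723  13.97165987] 0.00045927794104825073 7.429362642578781 [ 3.13995644 -0.00437463  0.1899351 ]
150 [[498, -52, 132, 162, 154, 140], [494, -40, 138, 165, 155, 139], [484, -38, 136, 143, 134, 125]]
153 [[498, -53, 123, 170, 162, 149], [496, -37, 132, 156, 150, 134], [484, -38, 128, 139, 135, 119]]
156 [[499, -50, 117, 169, 160, 146], [495, -37, 123, 165, 155, 141], [484, -38, 119, 138, 131, 117]]
159 [[499, -50, 108, 162, 154, 138], [495, -38, 114, 174, 167, 149], [483, -39, 109, 143, 139, 122]]
162 [[498, -52, 97, 159, 152, 134], [494, -39, 104, 166, 161, 145], [484, -37, 102, 143, 139, 120]]
165 [[497, -53, 87, 163, 157, 138], [497, -34, 99, 159, 151, 136], [483, -39, 91, 144, 136, 125]]
168 [[499, -49, 81, 163, 154, 141], [495, -37, 88, 158, 153, 136], [483, -38, 82, 143, 136, 120]]
171 [[498, -51, 70, 141, 135, 122], [494, -38, 78, 157, 154, 138], [431, -122, 0, 97, 96, 89]]
174 [[474, -93, 25, 45, 51, 80], [490, -46, 61, 162, 125, 55], [435, -114, -3, 47, 40, 36]]
177 [[474, -92, 15, 29, 36, 50], [489, -47, 51, 160, 120, 48], [461, -73, 23, 25, 38, 54]]
180 [[484, -74, 21, 253, 228, 86], [489, -46, 42, 156, 120, 54], [466, -64, 20, 255, 241, 98]]
183 [[490, -65, 20, 243, 239, 159], [489, -46, 32, 148, 111, 41], [472, -54, 20, 244, 238, 174]]
186 [[496, -55, 19, 184, 155, 84], [491, -42, 26, 242, 255, 255], [480, -41, 22, 198, 170, 101]]
189 [[503, -43, 20, 240, 222, 87], [493, -38, 20, 245, 226, 89], [483, -35, 17, 243, 225, 92]]
```

Call:
carry_out(motion="0 0 0.02 0 0 0 200;0 0 0.02 0 0 0 150;0 0 0 0 0 0 150;0 0 0 0 0 0 150;0 0 0 0 0 0 150")

```text
time_s: 3.3
ee_pos: [0.4861, -0.0513, 0.0756]
eef_rot: [-3.141, 0.0, 0.19]
force: [-0.6, 0.7, -0.8]
grip_width: 0.0309
grip_force: 0.0
```

Run:
```python
from h import *
c=ctrl.camera("scene")
o=ctrl.get_obs();print(o["time_s"],o["ee_pos"],o["force"],o["grip_width"],o["qpos"])
P=cloud(c);T=R.from_euler('xyz',o["eef_rot"]).as_matrix()
L=(P-o["ee_pos"])@T   # tool frame
m=(np.abs(L[...,0])<.06)&(np.abs(L[...,1])<.1)&(L[...,2]<.06)&(L[...,2]>-.3)&(c["range_z"]>0)&(P[...,2]>.075)
for z in np.arange(-.18,.05,.01):
    k=m&(L[...,2]>z)&(L[...,2]<=z+.01)
    if k.sum()>2: q=L[k];print(round(z,3),k.sum(),q.min(0).round(3)[:2],q.max(0).round(3)[:2])
save("s3.png",cv2.resize(c["pixels"][60:240,170:410],(800,600),interpolation=cv2.INTER_CUBIC))
```

```text
3.35 [ 0.48589406 -0.05122222  0.07526709] [0.04371491 0.43642275 0.45316616] 0.034508573131910324 [-1.80035075e-01  2.80553410e-01  1.80229052e+00  4.54463920e-05
  1.05978136e+00  1.20082395e+00]
-0.18 133 [-0.019 -0.044] [0.028 0.017]
-0.17 698 [-0.033 -0.09 ] [0.037 0.087]
-0.16 194 [-0.032 -0.09 ] [0.037 0.086]
-0.15 314 [-0.03  -0.088] [0.037 0.082]
-0.14 267 [-0.031 -0.083] [0.036 0.077]
-0.13 102 [-0.03  -0.083] [0.036 0.078]
-0.12 20 [ 0.003 -0.029] [0.013 0.025]
-0.11 48 [-0.008 -0.031] [0.012 0.026]
-0.1 53 [-0.008 -0.03 ] [0.012 0.025]
-0.09 60 [-0.008 -0.03 ] [0.012 0.025]
-0.08 61 [-0.009 -0.029] [0.013 0.024]
-0.07 55 [-0.009 -0.03 ] [0.013 0.025]
-0.06 52 [-0.005 -0.03 ] [0.013 0.025]
-0.05 60 [-0.007 -0.029] [0.012 0.026]
-0.04 44 [-0.007 -0.028] [0.013 0.025]
-0.03 7 [-0.005 -0.017] [0.011 0.016]
```

View pics/s3.png

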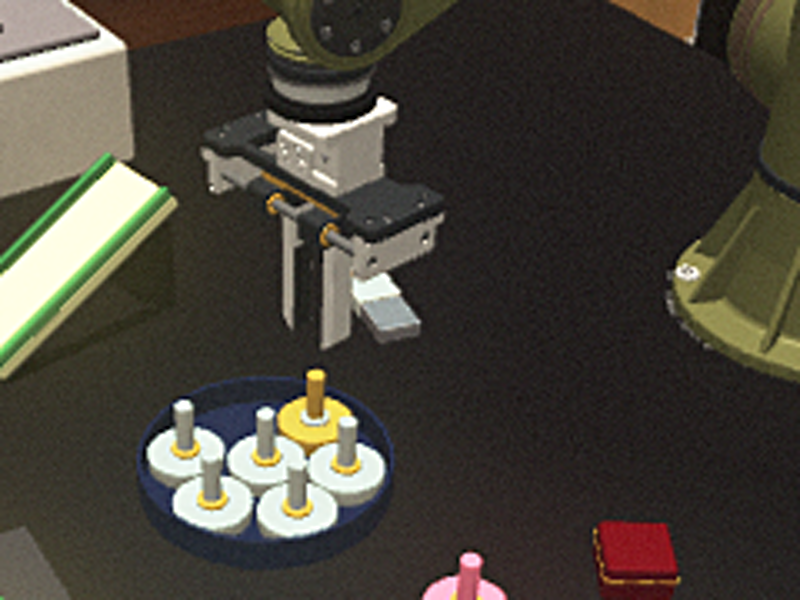

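The fingertips really sit about 28 mm above the reported TCP, because the tool reading is too long. They closed on top of the post, and nothing was displaced. Correcting for that offset.

Call:
carry_out(motion="0 0 -0.03 0 0 0 150;0 0 -0.026 0 0 0 150;0 0 -0.01 0 0 0 150;0 0 0 0 0 0 150;0 0 0 0 0 0 255;0 0 0 0 0 0 255;0 0 0 0 0 0 255;0 0 0 0 0 0 255", grip_force=30)

```text
time_s: 4.02
ee_pos: [0.4869, -0.0514, 0.0109]
eef_rot: [3.141, -0.002, 0.19]
force: [0.6, 0.6, -0.6]
grip_width: 0.0152
grip_force: 0.0
```

Call:
carry_out(motion="0 0 0 0 0 0 255;0 0 0 0 0 0 255;0 0 0.03 0 0 0 255;0 0 0.04 0 0 0 255;0 0 0.04 0 0 0 255;0 0 0.04 0 0 0 255;0 0 0.04 0 0 0 255;0.008 -0.037 0 -1.31 6.62 0 255;0.008 -0.038 0 -1.31 6.62 0 255;0.008 -0.038 0 -1.31 6.62 0 255;0.008 -0.038 0 -1.31 6.62 0 255;0.008 -0.038 0 0 0 0 255;0.008 -0.038 0 0 0 0 255;0.01 -0.035 0 0 0 0 255;0 0 0 0 0 0 255;0 0 0 0 0 0 255;0 0 0 0 0 0 255")

```text
time_s: 5.43
ee_pos: [0.5442, -0.3127, 0.1996]
eef_rot: [3.14, 0.472, 0.19]
force: [-0.7, -0.0, -0.4]
grip_width: 0.0136
grip_force: 30.0
```

```bash
cat > g.py <<'E'
from h import *
# true pose of a held stand: gold pixels in both views; body in tool frame
o=ctrl.get_obs();T=R.from_euler('xyz',o["eef_rot"]).as_matrix()
print(o["time_s"],o["ee_pos"].round(4),np.degrees(o["eef_rot"]).round(1),o["force"].round(1),o["grip_width"])
print("tool z",T[:,2].round(3),"tool y",T[:,1].round(3))
for n in("scene","top"):
    c=ctrl.camera(n);P=cloud(c);L=(P-o["ee_pos"])@T
    m=(np.abs(L[...,0])<.07)&(np.abs(L[...,1])<.1)&(L[...,2]<.06)&(L[...,2]>-.2)&(c["range_z"]>0)&(P[...,2]>.01)
    for z in np.arange(-.18,.05,.01):
        k=m&(L[...,2]>z)&(L[...,2]<=z+.01)
        if k.sum()>2: q=L[k];print(n,round(z,3),k.sum(),q.min(0).round(3)[:2],q.max(0).round(3)[:2],np.median(c["pixels"][k],0).astype(int))
E
python3 g.py
python3 - <<'E'
from h import *
c=ctrl.camera("scene")
save("s4.png",cv2.resize(c["pixels"][20:200,100:340],(800,600),interpolation=cv2.INTER_CUBIC))
E
```

```text
5.4333 [ 0.5442 -0.3127  0.1996] [179.9  27.   10.9] [-0.7 -0.  -0.4] 0.013590377360577171
tool z [-0.446 -0.088 -0.891] tool y [ 0.189 -0.982  0.002]
scene -0.18 111 [-0.019 -0.078] [0.026 0.015] [140 133 119]
scene -0.17 524 [-0.033 -0.092] [0.036 0.088] [61 62 60]
scene -0.16 131 [-0.031 -0.092] [0.036 0.085] [109 104  89]
scene -0.15 224 [-0.033 -0.088] [0.036 0.082] [113 103  79]
scene -0.14 174 [-0.032 -0.084] [0.036 0.078] [139 131 119]
scene -0.13 66 [-0.031 -0.083] [0.036 0.077] [141 135 121]
scene -0.09 10 [-0.008 -0.022] [0.012 0.015] [140 133 120]
scene -0.08 27 [-0.007 -0.021] [0.012 0.017] [140 134 120]
scene -0.07 32 [-0.007 -0.023] [0.012 0.018] [142 137 122]
scene -0.06 40 [-0.008 -0.021] [0.012 0.017] [141 135 121]
scene -0.05 37 [-0.006 -0.023] [0.013 0.018] [140 135 118]
scene -0.04 19 [-0.008 -0.02 ] [0.012 0.013] [131 127 115]
scene -0.03 11 [-0.004 -0.009] [0.01  0.009] [120  98  53]
scene -0.02 131 [-0.027 -0.029] [0.027 0.027] [244 226  91]
scene -0.01 129 [-0.028 -0.032] [0.03  0.027] [216 187  82]
scene 0.0 23 [-0.026 -0.03 ] [ 0.028 -0.006] [130 101  40]
top -0.18 39 [-0.034  0.054] [0.025 0.086] [72 73 74]
top -0.17 276 [-0.037 -0.09 ] [0.033 0.087] [71 72 73]
top -0.16 32 [-0.036 -0.089] [0.033 0.085] [176 168 156]
top -0.15 65 [-0.035  0.042] [-0.016  0.078] [146 142 132]
top -0.14 41 [-0.037  0.042] [-0.002  0.078] [128 124 115]
top -0.13 12 [-0.033  0.071] [0.002 0.079] [106 103  96]
```

View pics/s4.png

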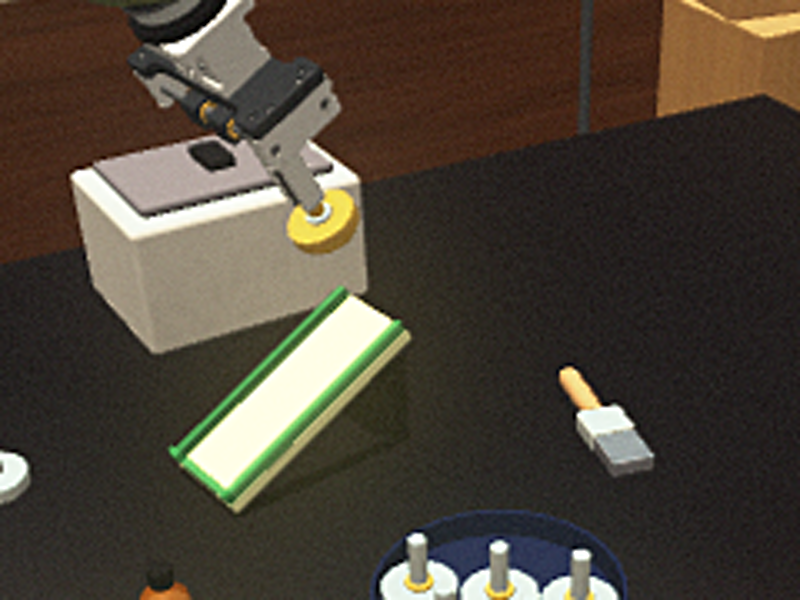

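The picture shows gold held and tilted at (322,220), above the high end of the display, whose lane runs from (370,310) to (210,480). The offset runs along the tool axis. Lowering to just above the deck.

Call:
carry_out(motion="0.004 0 -0.03 0 0 0 255;0 0 -0.035 0 0 0 255;0 0 -0.025 0 0 0 255;0 0 -0.008 0 0 0 255;0 0 -0.003 0 0 0 255;0 0 0 0 0 0 255;0 0 0 0 0 0 255")

```text
time_s: 6.17
ee_pos: [0.5491, -0.3134, 0.1011]
eef_rot: [3.137, 0.469, 0.189]
force: [-0.4, -0.6, -0.9]
grip_width: 0.0132
grip_force: 30.0
```

Run:
```python
from h import *
o=ctrl.get_obs();T=R.from_euler('xyz',o["eef_rot"]).as_matrix();print(o["ee_pos"],o["force"])
dn=-T[:,2]
for n in("scene","top"):
    c=ctrl.camera(n);P=cloud(c);hsv=cv2.cvtColor(c["pixels"],cv2.COLOR_RGB2HSV)
    D=(P-[.593,-.304,.062])@np.c_[[.874,.173,-.454],[-.194,.981,0],[.445,.088,.891]]
    pale=(hsv[...,1]<60)&(hsv[...,2]>170)&(np.abs(D[...,0])<.1)&(np.abs(D[...,1])<.03)&(np.abs(D[...,2])<.012)
    print(n,"deck z' along",[(round(a,2),np.median(D[pale&(np.abs(D[...,0]-a)<.01)][:,2]).round(4)) for a in(-.08,-.04,0,.04,.08) if (pale&(np.abs(D[...,0]-a)<.01)).sum()>3])
    for g in (1,):
        go=(hsv[...,0]>18)&(hsv[...,0]<30)&(hsv[...,1]>110)&(np.abs(D[...,0])<.12)&(np.abs(D[...,1])<.05)&(D[...,2]>0)&(D[...,2]<.05)
        if go.sum()>3: q=D[go];print("gold",go.sum(),q.min(0).round(4),q.max(0).round(4), np.percentile(q[:,2],[2,50,90]).round(4))
save("s5.png",cv2.resize(ctrl.camera("scene")["pixels"][70:190,130:290],(800,600),interpolation=cv2.INTER_CUBIC))
```

```text
[ 0.54908801 -0.31344972  0.1011032 ] [-0.35458605 -0.55456092 -0.85316609]
scene deck z' along [(-0.08, np.float64(-0.0004)), (-0.04, np.float64(0.0001)), (0, np.float64(0.0)), (0.04, np.float64(-0.0001)), (0.08, np.float64(-0.0003))]
gold 225 [-0.0856 -0.0342  0.    ] [-0.0279  0.0308  0.0379] [0.0074 0.0243 0.0268]
top deck z' along []
```

View pics/s5.png

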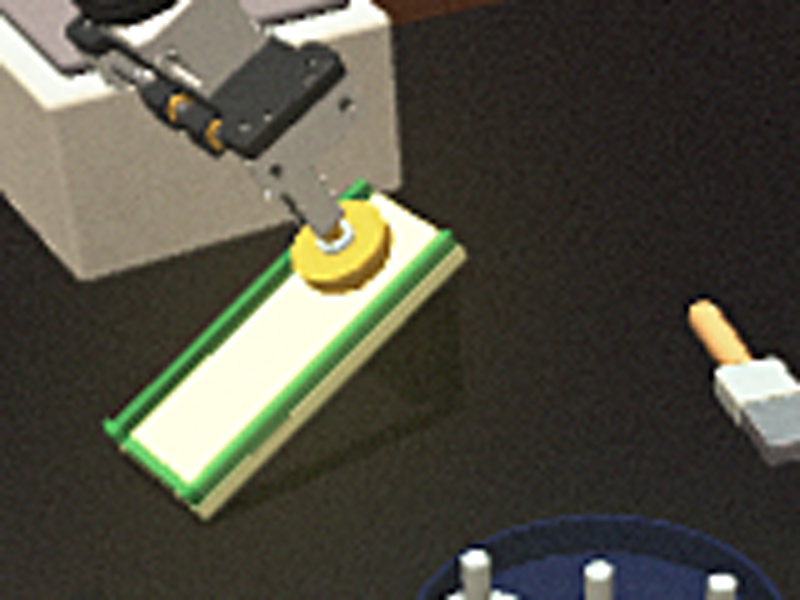

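Gold is at (340,245), centred in the lane and about 6.5 mm above the deck. Lowering the rest of the way.

Call:
carry_out(motion="-0.0015 -0.0003 -0.003 0 0 0 255;-0.001 -0.0002 -0.002 0 0 0 255;0 0 0 0 0 0 255;0 0 0 0 0 0 255")

```text
time_s: 6.65
ee_pos: [0.5463, -0.3139, 0.0946]
eef_rot: [3.138, 0.47, 0.189]
force: [5.1, -0.0, 3.6]
grip_width: 0.0136
grip_force: 30.0
```

Call:
carry_out(motion="0 0 0 0 0 0 150;0 0 0 0 0 0 150;0 0 0 0 0 0 150;0 0 0 0 0 0 150;0 0 0 0 0 0 150;0 0 0 0 0 0 150;0 0 0 0 0 0 150;0 0 0 0 0 0 150;0 0 0 0 0 0 150;0 0 0 0 0 0 150;0.005 0 0.04 0 0 0 150;0.005 0 0.04 0 0 0 150;0 0 0.04 0 0 0 150")

```text
time_s: 7.73
ee_pos: [0.5559, -0.3135, 0.2153]
eef_rot: [3.14, 0.472, 0.19]
force: [0.1, -0.7, 0.1]
grip_width: 0.039
grip_force: 0.0
```

Run:
```python
from h import *
c=ctrl.camera("scene")
save("s6.png",cv2.resize(c["pixels"][80:260,100:340],(800,600),interpolation=cv2.INTER_CUBIC))
```

```text
(no output)
```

View pics/s6.png

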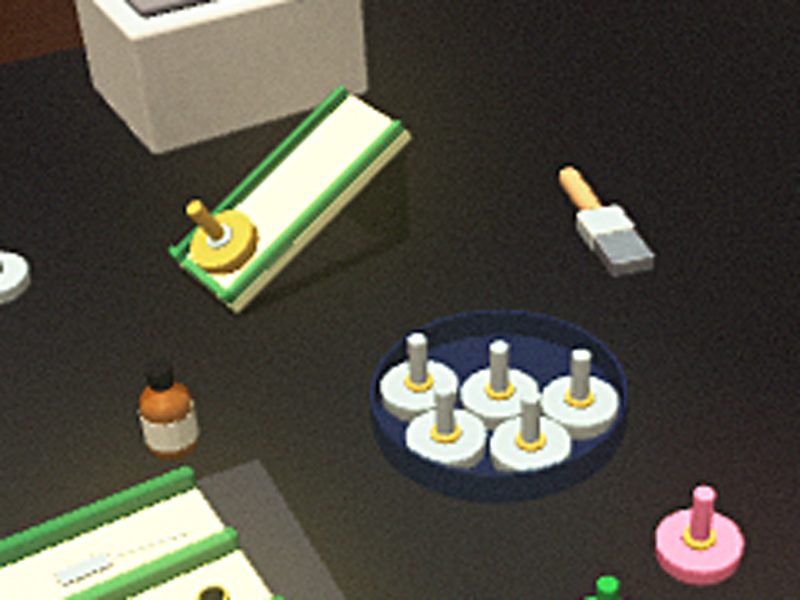

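Gold rests upright against the stop, at (222,240). Five silvers are in the tin. Next comes the loose silver near (0.442, 0.2695).

Call:
carry_out(motion="-0.007 0.036 0 1.31 -6.62 0 150;-0.007 0.036 0 1.31 -6.62 0 150;-0.007 0.036 0 1.31 -6.62 0 150;-0.007 0.036 0 1.31 -6.62 0 150;-0.008 0.04 0 0 0 0 150;-0.008 0.04 0 0 0 0 150;-0.008 0.04 0 0 0 0 150;-0.008 0.04 0 0 0 0 150;-0.008 0.04 0 0 0 0 150;-0.008 0.04 0 0 0 0 150;-0.008 0.04 0 0 0 0 150;-0.008 0.04 0 0 0 0 150;-0.008 0.04 0 0 0 0 150;-0.008 0.04 0 0 0 0 150;-0.007 0.039 -0.01 0 0 0 150;0 0 -0.04 0 0 0 150;0 0 -0.04 0 0 0 150;0 0 0 0 0 0 150;0 0 0 0 0 0 150")

```text
time_s: 9.37
ee_pos: [0.4438, 0.2534, 0.124]
eef_rot: [3.139, 0.051, 0.192]
force: [0.5, 1.0, 1.0]
grip_width: 0.0388
grip_force: 0.0
```

Run:
```python
from h import *
o=ctrl.get_obs();print(o["ee_pos"],np.degrees(o["eef_rot"]),o["qpos"])
c=ctrl.camera("scene")
for p in posts(c,.05,.068,(.4,.75,-.35,.6)): print(p)
```

```text
[0.4438339  0.25337922 0.12401908] [179.8463673    2.93701509  11.00552365] [0.44118279 0.2976661  1.65441729 0.01060898 1.23986787 1.81612796]
([0.6033, -0.2966, 0.0589], 368, [184.5, 140.2], [255, 254, 229])
([0.5135, -0.2785, 0.0586], 58, [216.1, 135.0], [46, 44, 28])
([0.6535, -0.2886, 0.0551], 111, [168.7, 147.5], [243, 226, 85])
([0.5925, -0.0634, 0.0595], 42, [224.5, 183.4], [151, 147, 130])
([0.5438, -0.0255, 0.0594], 42, [249.3, 185.7], [151, 149, 134])
([0.4972, 0.0118, 0.0595], 41, [273.6, 188.1], [145, 145, 126])
([0.6016, -0.0026, 0.0598], 42, [232.5, 198.3], [173, 183, 163])
([0.5521, 0.0342, 0.06], 43, [258.5, 200.4], [176, 186, 170])
([0.4998, 0.1703, 0.0572], 40, [310.5, 229.2], [255, 152, 172])
([0.445, 0.2715, 0.0577], 47, [360.9, 249.9], [166, 172, 156])
([0.5961, 0.2063, 0.0572], 49, [281.8, 256.4], [54, 154, 63])
([0.4933, 0.3778, 0.058], 56, [378.8, 296.4], [213, 229, 209])
```

Call:
carry_out(motion="-0.002 0.0157 -0.02 0.57 -2.88 0 150;0 0 -0.035 0 0 0 150;0 0 -0.035 0 0 0 150;0 0 -0.018 0 0 0 150;0 0 -0.006 0 0 0 150;0 0 0 0 0 0 150;0 0 0 0 0 0 255;0 0 0 0 0 0 255;0 0 0 0 0 0 255;0 0 0 0 0 0 255;0 0 0 0 0 0 255;0 0 0 0 0 0 255")

```text
time_s: 10.42
ee_pos: [0.443, 0.2695, 0.0112]
eef_rot: [3.14, -0.004, 0.192]
force: [0.5, -2.2, 7.6]
grip_width: 0.0135
grip_force: 30.0
```

Call:
carry_out(motion="0 0 0.03 0 0 0 255;0 0 0.04 0 0 0 255;0 0 0.04 0 0 0 255;0.0092 -0.0357 0 0 0 0 255;0.0092 -0.0357 0 0 0 0 255;0.0092 -0.0357 0 0 0 0 255;0.0092 -0.0357 0 0 0 0 255;0.0092 -0.0357 0 0 0 0 255;0.0092 -0.0357 0 0 0 0 255;0.0092 -0.0357 0 0 0 0 255;0.0092 -0.0357 0 0 0 0 255;0.0092 -0.0357 0 0 0 0 255;0.0092 -0.0357 0 0 0 0 255;0 0 0 0 0 0 255;0 0 0 0 0 0 255")

```text
time_s: 11.67
ee_pos: [0.5342, -0.089, 0.12]
eef_rot: [3.14, -0.002, 0.189]
force: [-0.2, -1.1, -1.9]
grip_width: 0.013
grip_force: 30.0
```

```bash
cat > rings.py <<'E'
from h import *
import sys
zu=float(sys.argv[1])   # tool-z of held underside below TCP
o=ctrl.get_obs();print(o["time_s"],o["ee_pos"].round(4),np.degrees(o["eef_rot"]).round(1),o["force"].round(1),o["grip_width"])
c=ctrl.camera("scene");P=cloud(c)
g=cv2.resize(c["pixels"],None,fx=4,fy=4,interpolation=cv2.INTER_CUBIC);hsv=cv2.cvtColor(g,cv2.COLOR_RGB2HSV)
m=cv2.inRange(hsv,(12,110,110),(32,255,255))
n,l,s,ce=cv2.connectedComponentsWithStats(m)
for i in range(1,n):
    if s[i,4]<60 or s[i,4]>1500: continue
    u,v=(ce[i]+.5)/4-.5
    # height: held ring by the raised cloud points
    zc=np.median(P[int(round(v))-1:int(round(v))+2,int(round(u))-1:int(round(u))+2,2])
    for nm,z in(("tin",.0245),("table",.0205),("held",o["ee_pos"][2]-zu+.0205)):
        if abs(zc-z)<.014 and not(nm=="table" and plane(c,u,v,z)[1]<.1): 
            if nm=="tin" and plane(c,u,v,z)[1]>.1: continue
            print(nm,s[i,2:].tolist(),(round(u,1),round(v,1)),plane(c,u,v,z).round(4),zc.round(3))
E
python3 rings.py .0112
```

```text
11.6667 [ 0.5342 -0.089   0.12  ] [ 1.799e+02 -1.000e-01  1.090e+01] [-0.2 -1.1 -1.9] 0.012980700825581427
tin [41, 51, 656] (np.float64(271.4), np.float64(136.6)) [ 0.3503 -0.2395  0.0245] 0.012
tin [31, 42, 261] (np.float64(276.3), np.float64(136.7)) [ 0.3378 -0.2317  0.0245] 0.016
tin [21, 25, 213] (np.float64(453.5), np.float64(147.7)) [-0.0786  0.0718  0.0245] 0.011
held [35, 19, 384] (np.float64(240.3), np.float64(149.5)) [ 0.5366 -0.083   0.1293] 0.129
tin [42, 15, 133] (np.float64(408.9), np.float64(161.4)) [0.0848 0.0587 0.0245] 0.015
tin [35, 21, 377] (np.float64(225.5), np.float64(194.9)) [ 0.5928 -0.0608  0.0245] 0.027
tin [34, 23, 382] (np.float64(249.7), np.float64(197.3)) [ 0.5444 -0.0229  0.0245] 0.027
tin [35, 22, 378] (np.float64(273.4), np.float64(199.7)) [0.4979 0.014  0.0245] 0.026
tin [36, 23, 443] (np.float64(233.3), np.float64(210.1)) [ 6.018e-01 -3.000e-04  2.450e-02] 0.026
tin [35, 23, 425] (np.float64(258.8), np.float64(212.5)) [0.5527 0.0371 0.0245] 0.026
table [30, 14, 152] (np.float64(353.1), np.float64(233.7)) [0.3997 0.2004 0.0205] 0.019
table [27, 9, 119] (np.float64(370.8), np.float64(233.9)) [0.3653 0.2208 0.0205] 0.019
table [28, 5, 112] (np.float64(363.2), np.float64(234.1)) [0.3807 0.2128 0.0205] 0.019
table [40, 29, 569] (np.float64(309.2), np.float64(241.7)) [0.5009 0.1721 0.0205] 0.022
tin [41, 34, 667] (np.float64(163.5), np.float64(260.0)) [0.802  0.0677 0.0245] 0.016
tin [42, 35, 699] (np.float64(145.9), np.float64(267.8)) [0.8411 0.0702 0.0245] 0.015
table [43, 30, 603] (np.float64(280.9), np.float64(269.4)) [0.598  0.2084 0.0205] 0.023
tin [43, 37, 710] (np.float64(127.8), np.float64(276.0)) [0.88   0.0729 0.0245] 0.015
table [44, 39, 789] (np.float64(150.4), np.float64(295.5)) [0.8552 0.1388 0.0205] 0.015
table [48, 39, 806] (np.float64(375.2), np.float64(309.8)) [0.4948 0.3799 0.0205] 0.023
```

Call:
carry_out(motion="0 0 -0.03 0 0 0 255;0 0 -0.03 0 0 0 255;0 0 -0.015 0 0 0 255;0 0 -0.008 0 0 0 255;0 0 -0.006 0 0 0 255;0 0 0 0 0 0 255;0 0 -0.004 0 0 0 255;0 0 -0.004 0 0 0 255;0 0 0 0 0 0 255")

```text
time_s: 12.47
ee_pos: [0.5345, -0.0875, 0.0233]
eef_rot: [3.14, -0.003, 0.192]
force: [0.5, 0.2, -2.1]
grip_width: 0.0128
grip_force: 30.0
```

Call:
carry_out(motion="0 0 -0.003 0 0 0 255;0 0 -0.003 0 0 0 255;0 0 -0.002 0 0 0 255;0 0 0 0 0 0 255;0 0 0 0 0 0 255")

```text
time_s: 12.88
ee_pos: [0.5345, -0.0877, 0.0154]
eef_rot: [3.14, -0.003, 0.192]
force: [0.3, -0.2, -0.6]
grip_width: 0.0135
grip_force: 30.0
```

Call:
carry_out(motion="0 0 0 0 0 0 150;0 0 0 0 0 0 150;0 0 0 0 0 0 150;0 0 0 0 0 0 150;0 0 0.02 0 0 0 150;0 0 0.04 0 0 0 150;0 0 0.04 0 0 0 150;-0.0037 0.0386 0 0 0 0 150;-0.0037 0.0386 0 0 0 0 150;-0.0037 0.0386 0 0 0 0 150;-0.0037 0.0386 0 0 0 0 150;-0.0037 0.0386 0 0 0 0 150;-0.0037 0.0386 0 0 0 0 150;-0.0037 0.0386 0 0 0 0 150;-0.0037 0.0386 0 0 0 0 150;-0.0037 0.0386 0 0 0 0 150;-0.0037 0.0386 0 0 0 0 150;-0.0037 0.0386 0 0 0 0 150;-0.0037 0.0386 0 0 0 0 150;0 0 0 0 0 0 150")

```text
time_s: 14.55
ee_pos: [0.4883, 0.3811, 0.1149]
eef_rot: [3.141, -0.003, 0.197]
force: [-0.9, 0.0, -0.2]
grip_width: 0.0388
grip_force: 0.0
```

```bash
python3 rings.py .5 | grep -v "e-0[0-9]\]$" | awk 'NR==1||/0\.(4|5|6)[0-9]+ /'
```

```text
14.55 [0.4883 0.3811 0.1149] [180.   -0.2  11.3] [-0.9  0.  -0.2] 0.03883336197082388
tin [34, 20, 347] (np.float64(241.3), np.float64(183.5)) [ 0.5364 -0.0823  0.0245] 0.027
tin [35, 22, 376] (np.float64(225.5), np.float64(194.9)) [ 0.5927 -0.0609  0.0245] 0.025
tin [35, 23, 387] (np.float64(249.7), np.float64(197.3)) [ 0.5444 -0.0229  0.0245] 0.026
tin [35, 22, 379] (np.float64(273.4), np.float64(199.7)) [0.4979 0.0141 0.0245] 0.026
tin [36, 23, 429] (np.float64(258.8), np.float64(212.5)) [0.5528 0.0371 0.0245] 0.025
table [40, 29, 566] (np.float64(309.3), np.float64(241.7)) [0.5008 0.1721 0.0205] 0.022
table [42, 30, 599] (np.float64(280.9), np.float64(269.4)) [0.598  0.2084 0.0205] 0.023
table [47, 39, 800] (np.float64(375.2), np.float64(309.8)) [0.4948 0.3799 0.0205] 0.022
```

Call:
carry_out(motion="0.0017 -0.0055 -0.03 0 0 0 150;0 0 -0.035 0 0 0 150;0 0 -0.025 0 0 0 150;0 0 -0.012 0 0 0 150;0 0 0 0 0 0 150;0 0 0 0 0 0 255;0 0 0 0 0 0 255;0 0 0 0 0 0 255;0 0 0 0 0 0 255;0 0 0 0 0 0 255;0 0 0 0 0 0 255")

```text
time_s: 15.52
ee_pos: [0.4919, 0.3701, 0.0139]
eef_rot: [3.14, -0.003, 0.192]
force: [-0.0, -1.1, 3.2]
grip_width: 0.0135
grip_force: 30.0
```

Call:
carry_out(motion="0 0 0.03 0 0 0 255;0 0 0.04 0 0 0 255;0 0 0.04 0 0 0 255;-0.0005 -0.0383 0 0 0 0 255;-0.0005 -0.0383 0 0 0 0 255;-0.0005 -0.0383 0 0 0 0 255;-0.0005 -0.0383 0 0 0 0 255;-0.0005 -0.0383 0 0 0 0 255;-0.0005 -0.0383 0 0 0 0 255;-0.0005 -0.0383 0 0 0 0 255;-0.0005 -0.0383 0 0 0 0 255;-0.0005 -0.0383 0 0 0 0 255;-0.0005 -0.0383 0 0 0 0 255;-0.0005 -0.0383 0 0 0 0 255;0 0 0 0 0 0 255;0 0 0 0 0 0 255")

```text
time_s: 16.85
ee_pos: [0.4859, -0.0527, 0.1232]
eef_rot: [3.14, -0.002, 0.189]
force: [-0.3, 0.9, -2.0]
grip_width: 0.0132
grip_force: 30.0
```

```bash
python3 rings.py .0139 | awk 'NR==1||/held/||/0\.(4|5|6)[0-9]+ /||/6.01/'
```

```text
16.85 [ 0.4859 -0.0527  0.1232] [ 1.799e+02 -1.000e-01  1.080e+01] [-0.3  0.9 -2. ] 0.01318679570122905
held [36, 20, 395] (np.float64(264.9), np.float64(151.1)) [ 0.4883 -0.0469  0.1298] 0.131
tin [33, 20, 347] (np.float64(241.3), np.float64(183.5)) [ 0.5364 -0.0823  0.0245] 0.026
tin [35, 22, 380] (np.float64(225.5), np.float64(194.9)) [ 0.5928 -0.0609  0.0245] 0.026
tin [34, 23, 386] (np.float64(249.7), np.float64(197.3)) [ 0.5444 -0.0229  0.0245] 0.026
tin [35, 21, 370] (np.float64(273.4), np.float64(199.8)) [0.498  0.0141 0.0245] 0.025
tin [36, 23, 440] (np.float64(233.3), np.float64(210.1)) [ 6.018e-01 -3.000e-04  2.450e-02] 0.026
tin [35, 22, 421] (np.float64(258.8), np.float64(212.5)) [0.5527 0.0372 0.0245] 0.026
table [40, 29, 568] (np.float64(309.2), np.float64(241.7)) [0.5008 0.1721 0.0205] 0.021
table [43, 30, 599] (np.float64(280.9), np.float64(269.4)) [0.5979 0.2084 0.0205] 0.022
```

Call:
carry_out(motion="0 0 -0.03 0 0 0 255;0 0 -0.03 0 0 0 255;0 0 -0.015 0 0 0 255;0 0 -0.008 0 0 0 255;0 0 -0.006 0 0 0 255;0 0 0 0 0 0 255;0 0 -0.004 0 0 0 255;0 0 -0.004 0 0 0 255;0 0 0 0 0 0 255")

```text
time_s: 17.65
ee_pos: [0.4863, -0.0511, 0.0262]
eef_rot: [3.14, -0.003, 0.192]
force: [-1.2, -0.1, -1.7]
grip_width: 0.0132
grip_force: 30.0
```

Call:
carry_out(motion="0 0 -0.003 0 0 0 255;0 0 -0.003 0 0 0 255;0 0 -0.0022 0 0 0 255;0 0 0 0 0 0 255;0 0 0 0 0 0 255")

```text
time_s: 18.07
ee_pos: [0.4862, -0.0512, 0.018]
eef_rot: [3.14, -0.003, 0.192]
force: [-0.9, 0.5, -2.7]
grip_width: 0.0132
grip_force: 30.0
```

Call:
carry_out(motion="0 0 -0.001 0 0 0 255;0 0 0 0 0 0 255;0 0 0 0 0 0 255")

```text
time_s: 18.32
ee_pos: [0.4864, -0.0513, 0.0178]
eef_rot: [3.139, -0.003, 0.192]
force: [-4.8, -1.8, 9.7]
grip_width: 0.0134
grip_force: 30.0
```

On the floor (9.7 N of upward contact force). Releasing and backing off.

Call:
carry_out(motion="0 0 0 0 0 0 150;0 0 0 0 0 0 150;0 0 0 0 0 0 150;0 0 0 0 0 0 150;0 0 0.02 0 0 0 150;0 0 0.04 0 0 0 150;0 0 0.04 0 0 0 150;0 0 0.04 0 0 0 150;-0.03 -0.025 0.01 0 0 0 150;-0.03 -0.025 0.01 0 0 0 150;-0.03 -0.025 0.01 0 0 0 150;-0.02 -0.035 0 0 0 0 150;-0.02 -0.035 0 0 0 0 150;-0.02 -0.035 0 0 0 0 150;0 -0.04 0 0 0 0 150;0 -0.04 0 0 0 0 150;0 -0.04 0 0 0 0 150;0 0 0 0 0 0 150")

```text
time_s: 19.82
ee_pos: [0.3353, -0.356, 0.1863]
eef_rot: [3.14, -0.002, 0.189]
force: [0.4, 0.8, -0.6]
grip_width: 0.0391
grip_force: 0.0
```

Run:
```python
from h import *
t=ctrl.camera("top");c=ctrl.camera("scene")
P=cloud(t)
for p in posts(t,.05,.075,(.42,.66,-.12,.08)): 
    u,v=map(int,p[2]);print(p[0],"post top max",P[v-3:v+4,u-3:u+4,2].max().round(4))
Q=cloud(c);hs=c["pixels"]
k=(hs.min(-1)>190)&(Q[...,0]>.44)&(Q[...,0]<.64)&(np.abs(Q[...,1]+.027)<.1)&(Q[...,2]<.035)&(Q[...,2]>.01)
for x,y in((.486,-.051),(.534,-.088),(.590,-.066),(.542,-.027),(.495,.010),(.599,-.005),(.550,.033)):
    s=k&(np.hypot(Q[...,0]-x,Q[...,1]-y)<.027);print((x,y),s.sum(),"base z",np.median(Q[s][:,2]).round(4) if s.any() else None)
a=cv2.resize(c["pixels"][90:260,110:350],(800,567),interpolation=cv2.INTER_CUBIC)
save("s7.png",a)
```

```text
[0.5957, -0.0051, 0.0645] post top max 1.2351
[0.5872, -0.0653, 0.0643] post top max 0.0721
[0.5468, 0.0325, 0.0642] post top max 1.2351
[0.5386, -0.0273, 0.0635] post top max 0.0691
[0.5309, -0.087, 0.0647] post top max 0.0695
[0.4915, 0.0094, 0.0657] post top max 0.0703
[0.4826, -0.0504, 0.0642] post top max 0.0687
(0.486, -0.051) 129 base z 0.0202
(0.534, -0.088) 124 base z 0.0205
(0.59, -0.066) 134 base z 0.0205
(0.542, -0.027) 144 base z 0.0202
(0.495, 0.01) 169 base z 0.0203
(0.599, -0.005) 184 base z 0.0205
(0.55, 0.033) 186 base z 0.0205
```

View pics/s7.png

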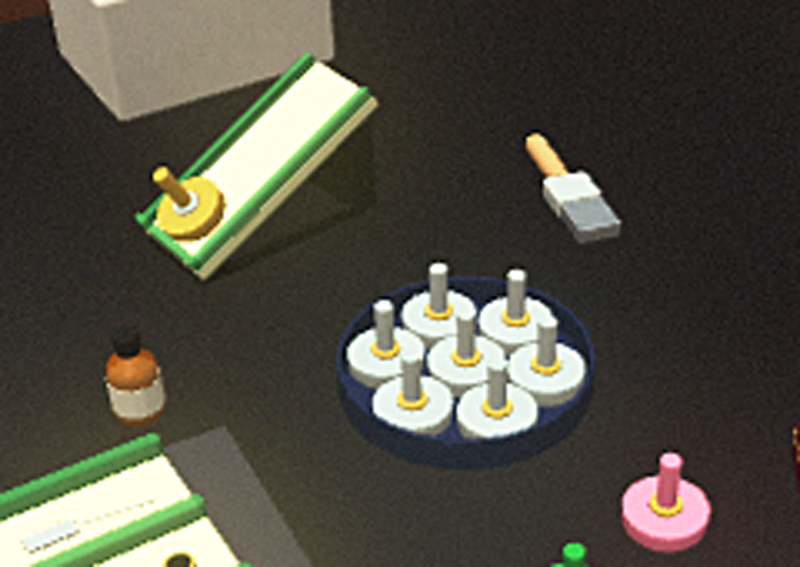

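All seven silvers stand flat in the tin (centre one at (465,355)) with their base tops level. Gold is upright at the stop at (188,208), and the arm is clear.

```bash
python3 -c "
from station import ctrl
print(ctrl.hand_in())"
```

```text
the job is handed in; nothing more can be done
None
```

The job is handed in at about 20 s: all seven silver stands are flat in the tin, the gold one slid down and rests upright against the stop, and I didn't touch the loupe, bottle, ring box or brush; the only slip was the fingers closing briefly on top of the gold post (about 23 N), which moved nothing.

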